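Set two potsherds to dry between stacked boards

ROBOT

A 6-joint arm with a two-finger parallel gripper is mounted at the origin on the work surface. World frame = base frame: x ahead of the robot, y to its left, z up, the work surface at z = 0. Lengths are in mm, angles in rad, forces in N, time in s.
With the tool pointing down it reaches from about 300 to 775 mm from the base axis. Payload 14.6 kg.
Tool frame: the origin (TCP) lies at the very end of the fingers, on their centre line; the grasp point (between the pads) lies 19 mm behind it; z points along the fingers, y is the line along which they close (so a half turn about z gives the same grasp; the last joint's range is limited). The gripper opens to 94 mm and grips with 3 to 60 N. Pads are 16 mm wide; open, the fingers measure 119 mm over their backs; the gripper's body (75 mm by 177 mm) begins 78 mm behind the grasp point.
Start: joints at [-1.205, 0.3, 1.521, -0, 1.321, -0.067], TCP at [230.67, -499.28, 183.946] pointing down, gripper open.
Joint ranges: [-3.03, 3.03], [-0.79, 2.21], [0.23, 2.52], [-1.04, 4.18], [0, 3.07], [-2.55, 2.55]. Speed limits (rad/s): [2.22, 2.22, 2.57, 3.14, 3.14, 3.14].

INTERFACE

Orientations are given as [roll, pitch, yaw] about the fixed x, y, z axes, in that order (R = Rz(yaw) Ry(pitch) Rx(roll)).
In Python, from cell import manip, camera, get_calibration gives the robot as it stands. The module is installed in compiled form; this text tells all that it offers.
- The arm moves only by the tool jog_arm, never from a script. Its argument "plan" is one flat list of numbers, 6 for each row, row after row: the shift along the world's x, y, z in m, then the turn, a rotation vector about the world's x, y, z in degrees. A call has 1 to 20 rows; each row is the pose to reach, as a shift and turn from the pose commanded when the call began; what a row does not reach only later rows make up. A row lasts 1/10 s, in which the tool goes at most 50 mm and 8.59 degrees, less where a joint would pass 70% of its speed; a pose out of reach is approached as far as the arm can. A call with a gripper value outside its range is refused whole. "claw" is the finger opening in m, from 0 to 0.094, set as the call begins (left out, the last holds). The fingers move at their own pace and stop on an object; "force" is the grip in N (left out, the last holds). Time passes only in rows, so rows that repeat a pose let the fingers close. It gives the time, the measured TCP pose, the force, the opening and the grip force at its end, in the units of the state.
- manip.read_state(): the state, without advancing time (a new reading comes with each control period).
- camera(name): name is "side" or "top"; returns (picture, depth): 420x560x3 uint8, red, green, blue; 420x560 float32, mm along the optical axis (not along the pixel's ray), 0 where there is no reading.
- get_calibration(name): a dict with "fx", "fy", "cx", "cy" (pixels), "origin" and "attitude" of the camera in the world. Camera axes: x right, y down, z forward; pixel columns grow to the right and rows downward; lengths in mm; the calibration is good to about 2 mm. A picture is of the moment at which its call begins. get_calibration takes no time and is no camera call.
- manip.sign_off(): hands the job in; it is judged then, once.
The state is a dict: "clock": time; "joints": joint angles; "qd": joint speeds; "effort": joint torques, N m; "eef_pos": TCP position; "eef_rot": TCP orientation; "wrist_force": force on the tool from outside, world axes, zero at the start; "moment": the same for the moment, N m; "finger_gap": finger opening in mm; "finger_force": force on a finger pad.
Only numpy, scipy, OpenCV 4.12 (cv2) and the standard library are available. Lean on these libraries where they do the work, as an engineer would, in place of code of your own. Each camera call takes 0.05 s, during which the arm holds its last target. There are 200 camera calls.

TASK

Pick the two potsherds out of the finds and set them on the dark drying board, curved side up and centred on their cards: the red one on the red card, the blue one on the blue card. Then lay one wooden spacer stick along each of the board's two white stripes, and last of all set the slatted board squarely over the dark board, flat on both sticks and clear of the sherds. The sherds are brittle, so set them down rather than let them fall, and leave the bone and the stone where they lie.

Things in the scene. Friction and masses are not known exactly. Their poses are not given: they have to be found in the camera images.
- sherd_red: Loose red-brown potsherd with two dark bands, lying curved side up: 40 mm along its own x, 42 mm along y (the curved way), 18 mm high. Its two ends across x are upright and flat, so it is best gripped from above with the fingers closing along its x, 40 mm wide at the crown. About 45 g. Origin: centre of its underside; z up.
- sherd_blue: Loose blue glazed potsherd with two white bands, otherwise the same shape, size and axes as the red one. Origin: centre of its underside; z up.
- card_red: Flat red square card 58 x 58 mm, under 1 mm thick, fixed on the dark board: the place of the red sherd. Origin: centre of its underside, on the board's top face. Which card lies at which of the two places changes.
- card_blue: Flat blue square card, same size, fixed on the dark board beside the red one (centres 76 mm apart): the place of the blue sherd. Origin: centre of its underside, on the board's top face.
- stick_a: Loose pale wooden spacer stick, 150 mm long along its own x, 26 x 26 mm section, about 60 g. Origin: its middle (13 mm above what it lies on).
- stick_b: Second spacer stick, the same as stick_a; either stick may go on either stripe. Origin: its middle.
- lower_board: Dark brown drying board, flat on the table and fixed to it: 160 mm along its own x, 240 mm along its y, 12 mm thick. The two cards lie on its centre line at x = +38 and -38 mm, y = 0. Two white stripes 30 mm wide run along its x, full width, with their centre lines at y = +100 and -100 mm: the places of the sticks, centred at x = 0. Origin: centre of its underside; z up.
- upper_board: Loose pale plywood slatted board, 160 mm along its own x, 240 mm along its y, slats 10 mm thick, lying flat on the table, about 300 g. In the middle of its top stands a black handle block, 90 mm along x, 20 mm along y, from 10 to 45 mm above its underside: grip it at its centre, fingers closing along y. Origin: centre of its underside; z up. In the finished stack its underside is 38 mm above the table.
- bone: Loose cream-coloured bone with knobbed ends, 76 mm long along its x, 38 mm wide, 22 mm high, lying among the finds; to be left alone. Origin: centre of its underside.
- stone: Loose dark grey stone, 46 x 36 mm, 29 mm high, lying among the finds; to be left alone. Origin: centre of its underside.
There are look-alikes about, which are no part of the job. Leave any pink or purple look-alike of the stick_a alone.

How it is judged (in metres and radians):
On the way, in this order (a step that is already met when the one before it is completed fails the run):
1. both sherds are set down on their cards, red on red and blue on blue, and let go (horizontal distance between sherd_red and card_red below 0.015 m and z of sherd_red in the frame of lower_board between 0.008 and 0.016 m and angle between each of sherd_red, sherd_blue's own z axis and vertical below 0.15 rad and contact force between each of sherd_red, sherd_blue and the fingers below 0.1 N and linear speed of each of sherd_red, sherd_blue below 0.03 m/s and horizontal distance between sherd_blue and card_blue below 0.015 m and z of sherd_blue in the frame of lower_board between 0.008 and 0.016 m), for 0.2 s.
2. then one stick lies along each white stripe, let go, with the sherds still on their cards (all of step 1 and ((x of stick_a in the frame of lower_board between -0.015 and 0.015 m and y of stick_a in the frame of lower_board between 0.088 and 0.112 m and z of stick_a in the frame of lower_board between 0.021 and 0.029 m and angle between the x axis of each of stick_a, stick_b and the x axis of lower_board, either way round below 0.12 rad and contact force between each of stick_a, stick_b and the fingers below 0.1 N and linear speed of each of stick_a, stick_b below 0.03 m/s and x of stick_b in the frame of lower_board between -0.015 and 0.015 m and y of stick_b in the frame of lower_board between -0.112 and -0.088 m and z of stick_b in the frame of lower_board between 0.021 and 0.029 m) or (x of stick_a in the frame of lower_board between -0.015 and 0.015 m and y of stick_a in the frame of lower_board between -0.112 and -0.088 m and z of stick_a in the frame of lower_board between 0.021 and 0.029 m and angle between the x axis of each of stick_a, stick_b and the x axis of lower_board, either way round below 0.12 rad and contact force between each of stick_a, stick_b and the fingers below 0.1 N and linear speed of each of stick_a, stick_b below 0.03 m/s and x of stick_b in the frame of lower_board between -0.015 and 0.015 m and y of stick_b in the frame of lower_board between 0.088 and 0.112 m and z of stick_b in the frame of lower_board between 0.021 and 0.029 m))), for 0.2 s.
At the end, for the whole second after the job is handed in: Sherds rest curved side up on their own cards (within 15 mm); a stick lies along each white stripe (within 12 mm across, 15 mm along, 0.12 rad); the slatted board lies level on both sticks (4 mm), over the dark board (15 mm each way, 0.12 rad); all released and at rest (all of step 2 and x of upper_board in the frame of lower_board between -0.015 and 0.015 m and y of upper_board in the frame of lower_board between -0.015 and 0.015 m and z of upper_board in the frame of lower_board between 0.034 and 0.042 m and angle between the x axis of upper_board and the x axis of lower_board, either way round below 0.12 rad and angle between upper_board's own z axis and vertical below 0.05 rad and linear speed of upper_board below 0.02 m/s and angular speed of upper_board below 0.1 rad/s); the robot touches nothing.
It fails at once if the bone is moved by more than 30 mm (distance of bone from where it was at the start of the episode above 0.03 m).
It fails at once if the stone is moved by more than 30 mm (distance of stone from where it was at the start of the episode above 0.03 m).
It fails at once if the red sherd is let fall (faster than 0.6 m/s out of the fingers) (linear speed of sherd_red above 0.6 m/s and contact force between sherd_red and the fingers below 0.05 N).
It fails at once if the blue sherd is let fall (faster than 0.6 m/s out of the fingers) (linear speed of sherd_blue above 0.6 m/s and contact force between sherd_blue and the fingers below 0.05 N).
It also fails if it takes over 141 s, if anything falls off the work surface, if the arm or the gripper's body presses on something with over 40 N, if the wrist force passes 120 N, or if a joint passes its speed limit or range.

## Working session

There is one attempt and no reset: what is moved stays moved. The work goes in short steps, Python scripts to look and compute and a tool call to move; the robot and the scene stay as the last step left them, time stands still between calls to the robot, and variables do not carry over. Pictures are saved under pics/ and viewed, at most 14 in all, crops included, and the job is handed in when it is done.

Besides the shell and the picture viewer there is one more tool, called after "Request:" as name(argument=value, ...) on one line, values as JSON. jog_arm: Moves the arm, as the interface text tells. Its arguments: {"type":"object","properties":{"plan":{"type":"array"},"claw":{"type":"number"},"force":{"type":"number"}},"required":["plan"]}

```bash
mkdir -p pics
python3 - <<'E'
from cell import manip,camera,get_calibration
import cv2,numpy as np
for n in("top","side"):
    p,d=camera(n); cv2.imwrite(f"pics/{n}0.png",p[:,:,::-1]); np.save(f"pics/{n}0.npy",d)
    c=get_calibration(n);print(n,c)
print(manip.read_state())
E
```

```text
top {'fx': 540.470678381155, 'fy': 540.470678381155, 'cx': 281.2152456008583, 'cy': 205.02959551845532, 'origin': array([ 213.26653325,   27.06681807, 1584.893081  ]), 'attitude': array([-2.98839147,  0.02187658, -1.58394839])}
side {'fx': 417.3280653636535, 'fy': 417.3280653636535, 'cx': 292.2990614972309, 'cy': 215.26695230615874, 'origin': array([ 67.4078741 , 682.78853814, 835.15068665]), 'attitude': array([-2.39687228,  0.00379646, -2.60769306])}
{'clock': 0.1, 'joints': array([-1.20459486e+00,  3.00382445e-01,  1.52150864e+00,  3.66501286e-07,
        1.32067212e+00, -6.66401530e-02]), 'qd': array([-0.00066407,  0.00034031,  0.00072531, -0.00151458,  0.00186481,
        0.00096939]), 'effort': array([ 2.73278038e-04, -5.32642758e+01, -3.53283691e+01,  7.08981394e-02,
        2.34978728e-02, -4.38114910e-05]), 'eef_pos': array([ 230.58824891, -499.05922375,  183.46560722]), 'eef_rot': array([-3.14062428e+00, -6.49843285e-05,  4.32841497e-01]), 'wrist_force': array([-0.10993345, -0.34046822, -1.02093635]), 'moment': array([0.040267  , 0.01558455, 0.07930374]), 'finger_force': 0.0, 'finger_gap': 93.92537728763122}
```

View pics/top0.png

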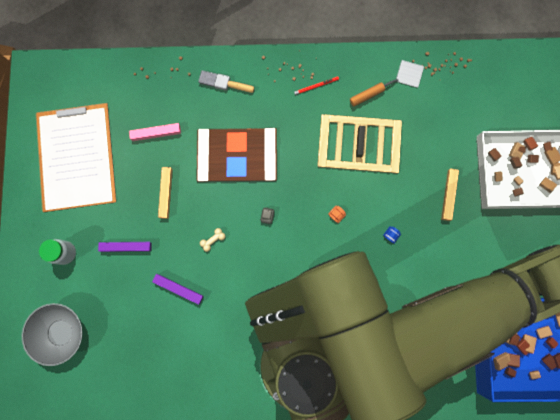

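View pics/side0.png

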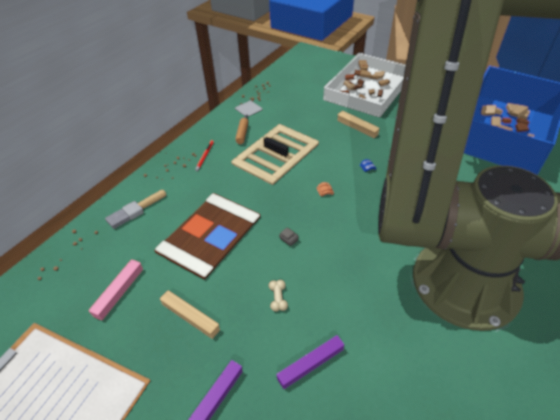

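Top view: the board is at about (237,155), red card (236,142), blue card (236,166). The slatted board is at (360,144), and the sticks are at (165,193) and (451,194). The red sherd is at (337,213), the blue one at (392,235), the stone at (267,215) and the bone at (213,240).

```bash
cat > h.py <<'E'
import numpy as np,cv2
from scipy.spatial.transform import Rotation as R
from cell import manip,camera,get_calibration
def toworld(n,uv,z):
    c=get_calibration(n);uv=np.atleast_2d(uv).astype(float)
    d=np.c_[(uv[:,0]-c['cx'])/c['fx'],(uv[:,1]-c['cy'])/c['fy'],np.ones(len(uv))]
    d=d@R.from_euler('xyz',c['attitude']).as_matrix().T
    o=np.array(c['origin']);return (o+d*((z-o[2])/d[:,2])[:,None])[:,:2]
def rect(n,mask,z):
    v,u=np.nonzero(mask);w=toworld(n,np.c_[u,v],z)
    (c,s,a)=cv2.minAreaRect(w.astype(np.float32))
    return np.round(c,1),np.round(s,1),round(a,1),len(u)
def blob(hsv,box,lo,hi):
    m=cv2.inRange(hsv,np.array(lo),np.array(hi)); k=np.zeros_like(m);x0,y0,x1,y1=box;k[y0:y1,x0:x1]=m[y0:y1,x0:x1]
    n,l,s,_=cv2.connectedComponentsWithStats(k);i=1+np.argmax(s[1:,4]);return l==i
E
python3 - <<'E'
from h import *
p=cv2.imread("pics/top0.png");h=cv2.cvtColor(p,cv2.COLOR_BGR2HSV)
for nm,box,lo,hi,z in[("board",(190,120,285,190),(0,0,0),(30,255,255),12),("redcard",(220,130,255,154),(0,150,150),(15,255,255),12),("bluecard",(220,154,255,180),(100,150,150),(125,255,255),12),
 ("upper",(310,105,410,180),(10,30,120),(35,255,255),10),("handle",(345,118,378,165),(0,0,0),(179,255,60),45),
 ("stickL",(150,160,180,225),(10,50,120),(35,255,255),26),("stickR",(438,160,465,225),(10,50,120),(35,255,255),26),
 ("sred",(322,200,350,226),(0,130,70),(18,255,255),9),("sblue",(380,222,405,246),(100,120,60),(130,255,255),9),
 ("stone",(255,203,280,228),(0,0,0),(179,90,100),14),("bone",(195,222,230,255),(10,20,120),(35,255,255),11)]:
    print(nm,rect("top",blob(h,box,lo,hi),z))
a=cv2.resize(p[195:255,320:410],None,fx=8,fy=8,interpolation=cv2.INTER_CUBIC);cv2.imwrite("pics/c1.png",a)
E
```

```text
board (array([613. , 190.5]), array([238.7, 161. ]), 89.8, 3722)
redcard (array([652.2, 191.7]), array([61.3, 58.9]), 88.9, 419)Traceback (most recent call last):
  File "<stdin>", line 8, in <module>
  File "h.py", line 15, in blob
    n,l,s,_=cv2.connectedComponentsWithStats(k);i=1+np.argmax(s[1:,4]);return l==i
                                                    ~~~~~~~~~^^^^^^^^^
    return _wrapfunc(a, 'argmax', axis=axis, out=out, **kwds)
    return bound(*args, **kwds)
ValueError: attempt to get argmax of an empty sequence
```

Run:
```python
from h import *
p=cv2.imread("pics/top0.png");h=cv2.cvtColor(p,cv2.COLOR_BGR2HSV)
print(h[166,236],h[155:180:4,236].tolist(),h[235,392])
a=cv2.resize(p[195:255,320:410],None,fx=8,fy=8,interpolation=cv2.INTER_CUBIC);cv2.imwrite("pics/c1.png",a)
for nm,box,lo,hi,z in[("bluecard",(220,150,255,182),(95,100,100),(135,255,255),12),
 ("upper",(310,105,410,180),(10,30,120),(35,255,255),10),("handle",(345,118,378,165),(0,0,0),(179,255,60),45),
 ("stickL",(150,160,180,225),(10,50,120),(35,255,255),26),("stickR",(438,160,465,225),(10,50,120),(35,255,255),26),
 ("sred",(322,200,350,226),(0,130,70),(18,255,255),9),("sblue",(380,222,405,246),(100,120,60),(130,255,255),9),
 ("stone",(255,203,280,228),(0,0,0),(179,90,100),14),("bone",(195,222,230,255),(10,20,120),(35,255,255),11)]:
  try:print(nm,rect("top",blob(h,box,lo,hi),z))
  except ValueError:print(nm,"none")
```

```text
[104 130 253] [[10, 146, 122], [104, 130, 254], [104, 131, 253], [105, 134, 253], [104, 133, 253], [107, 136, 254], [10, 136, 118]] [110 199 209]
bluecard (array([575.2, 191.7]), array([59.1, 58. ]), 88.9, 385)
upper (array([ 641.2, -178. ]), array([242. , 163.4]), 84.3, 2613)
handle (array([ 601.3, -171.4]), array([11.6, 18. ]), 88.0, 17)
stickL (array([498.4, 401.9]), array([ 29.9, 152.7]), 86.7, 514)
stickR (array([ 479.9, -433.2]), array([ 31.1, 152.5]), 79.1, 524)
sred (array([ 429.3, -105.2]), array([39.4, 40. ]), 44.0, 185)
sblue (array([ 366.5, -262.7]), array([40.2, 42. ]), 51.3, 158)
stone (array([425.3, 100.2]), array([34.5, 44.6]), 77.7, 87)
bone (array([358.8, 262.3]), array([36.1, 74.4]), 37.0, 221)
```

View pics/c1.png

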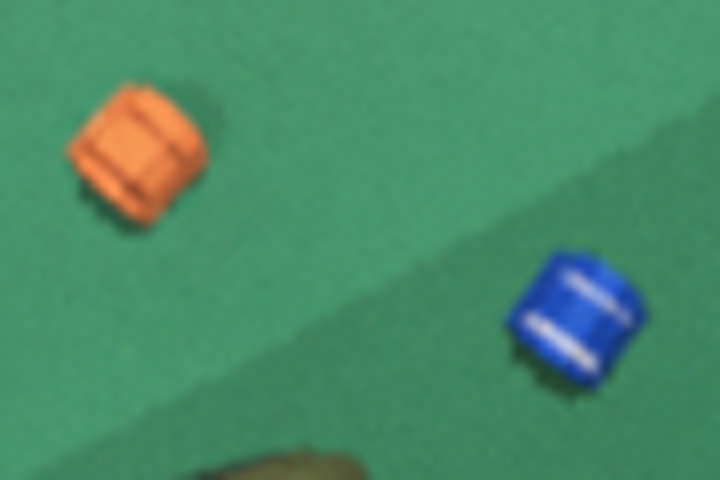

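The bands run upper-left to lower-right on both sherds: red at (135,155) in the crop, blue at (575,320). I'll fit the curvature from depth to see which way x lies.

Run:
```python
from h import *
def pts(n,d,box,):
    c=get_calibration(n);x0,y0,x1,y1=box;v,u=np.mgrid[y0:y1,x0:x1];z=d[y0:y1,x0:x1]
    P=np.stack([(u-c['cx'])/c['fx']*z,(v-c['cy'])/c['fy']*z,z],-1).reshape(-1,3)
    return P@R.from_euler('xyz',c['attitude']).as_matrix().T+c['origin']
for n,bs in(("top",[(327,203,348,224),(382,225,402,246)]),("side",[(312,178,338,201),(357,156,378,176)])):
    d=np.load(f"pics/{n}0.npy")
    for b,c0 in zip(bs,[(429.3,-105.2),(366.5,-262.7)]):
        P=pts(n,d,b);tab=np.median(P[P[:,2]<4,2]) if (P[:,2]<4).any() else 0
        Q=P[P[:,2]>7];c=(Q[:,:2].max(0)+Q[:,:2].min(0))/2;q=Q[:,:2]-c
        A=np.c_[q[:,0]**2,q[:,0]*q[:,1],q[:,1]**2,q,np.ones(len(q))];k=np.linalg.lstsq(A,Q[:,2],rcond=None)[0]
        w,V=np.linalg.eigh([[k[0],k[1]/2],[k[1]/2,k[2]]])
        print(n,len(Q),c.round(1),"tab",tab,"zmax",Q[:,2].max().round(1),"curv",w,"curved dir deg",np.degrees(np.arctan2(V[1,0],V[0,0])).round(1))
p=cv2.imread("pics/side0.png");a=cv2.resize(p[150:205,305:385],None,fx=9,fy=9,interpolation=cv2.INTER_CUBIC);cv2.imwrite("pics/c2.png",a)
```

```text
top 184 [336.9 -54.2] tab 0.7467448374708283 zmax 1584.9 curv [-0.0129079   0.02440774] curved dir deg -121.9
top 183 [ 363.4 -262.2] tab 0.17833401051439068 zmax 24.8 curv [-0.02356871 -0.00942421] curved dir deg 55.1
side 139 [259.7 278. ] tab -0.013087858531321217 zmax 835.2 curv [-0.02071952  0.00260993] curved dir deg -141.0
side 123 [228.1 200.5] tab 0.08486604535420383 zmax 835.2 curv [-0.02075506  0.00548632] curved dir deg -138.0
```

View pics/c2.png

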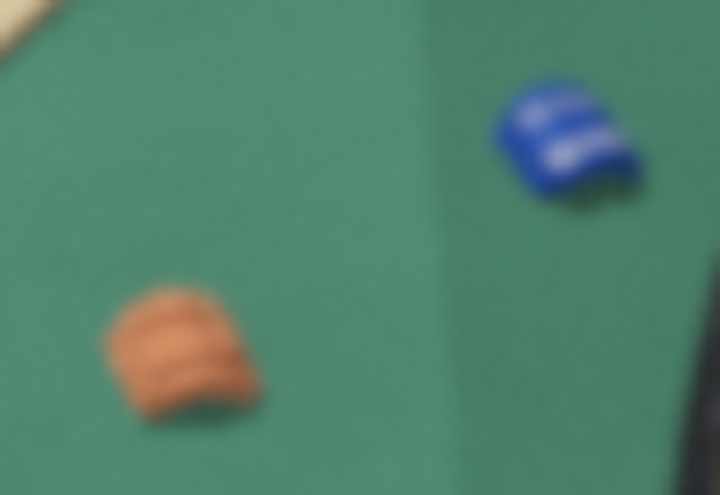

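Side crop: the bands arc over the crown, so they run along the sherd's y, and the fingers must close across them. I'll refit without the invalid depth pixels.

```bash
cat >> h.py <<'E'
def pts(n,d,box,):
    c=get_calibration(n);x0,y0,x1,y1=box;v,u=np.mgrid[y0:y1,x0:x1];z=d[y0:y1,x0:x1]
    P=np.stack([(u-c['cx'])/c['fx']*z,(v-c['cy'])/c['fy']*z,z],-1).reshape(-1,3)[z.ravel()>0]
    return P@R.from_euler('xyz',c['attitude']).as_matrix().T+c['origin']
E
python3 - <<'E'
from h import *
for n,bs in(("top",[(327,203,348,224),(382,225,402,246)]),("side",[(312,178,338,201),(357,156,378,176)])):
    d=np.load(f"pics/{n}0.npy")
    for b,c0 in zip(bs,[(429.3,-105.2),(366.5,-262.7)]):
        P=pts(n,d,b);Q=P[(P[:,2]>5)&(P[:,2]<27)];Q=Q[np.linalg.norm(Q[:,:2]-c0,axis=1)<30]
        r=cv2.minAreaRect(Q[:,:2].astype(np.float32))
        q=Q[:,:2]-r[0];A=np.c_[q[:,0]**2,q[:,0]*q[:,1],q[:,1]**2,q,np.ones(len(q))];k=np.linalg.lstsq(A,Q[:,2],rcond=None)[0]
        w,V=np.linalg.eigh([[k[0],k[1]/2],[k[1]/2,k[2]]])
        print(n,len(Q),np.round(r[0],1),np.round(r[1],1),round(r[2],1),Q[:,:2].mean(0).round(1),np.percentile(Q[:,2],95).round(1),"curv",w.round(4),np.degrees(np.arctan2(V[1,0],V[0,0])).round(1))
P=pts("top",np.load("pics/top0.npy"),(352,128,366,158));Q=P[(P[:,2]>35)&(P[:,2]<60)];print("handle",Q.mean(0),cv2.minAreaRect(Q[:,:2].astype(np.float32)))
E
```

```text
top 199 [ 429.3 -102.4] [53.4 49.6] 82.1 [ 427.1 -105.3] 23.0 curv [-0.0249 -0.0118] 49.1
top 198 [ 365.  -262.6] [49.3 50.3] 89.0 [ 364.  -262.2] 22.1 curv [-0.0234 -0.0131] 57.1
side 146 [ 427.7 -105. ] [39.6 42.4] 40.8 [ 427.8 -101.7] 18.5 curv [-0.027  -0.0057] 45.7
side 126 [ 365.4 -262. ] [40.8 44.4] 52.7 [ 365.2 -257.4] 19.2 curv [-0.0282 -0.0037] 50.1
handle [ 635.11838373 -177.88467159   45.26685324] ((635.8428344726562, -178.4530029296875), (20.512842178344727, 85.4533462524414), 84.57133483886719)
```

Request:
jog_arm(plan=[0.03, 0.05, -0.02, 0, 0, 6, 0.06, 0.1, -0.04, 0, 0, 12, 0.09, 0.15, -0.06, 0, 0, 18, 0.12, 0.2, -0.08, 0, 0, 24, 0.135, 0.2365, -0.1, 0, 0, 28, 0.135, 0.2365, -0.11, 0, 0, 28, 0.135, 0.2365, -0.11, 0, 0, 28, 0.135, 0.2365, -0.13, 0, 0, 28, 0.135, 0.2365, -0.15, 0, 0, 28, 0.135, 0.2365, -0.165, 0, 0, 28, 0.135, 0.2365, -0.175, 0, 0, 28, 0.135, 0.2365, -0.18, 0, 0, 28, 0.135, 0.2365, -0.18, 0, 0, 28, 0.135, 0.2365, -0.18, 0, 0, 28], claw=0.07, force=10)

```text
clock: 1.5
eef_pos: [365.9, -263.1, 4.5]
eef_rot: [3.141, 0.0, 0.921]
wrist_force: [0.1, 0.3, -0.5]
finger_gap: 70.2
finger_force: 0.0
```

Request:
jog_arm(plan=[0, 0, 0, 0, 0, 0, 0, 0, 0, 0, 0, 0, 0, 0, 0, 0, 0, 0, 0, 0, 0, 0, 0, 0, 0, 0, 0, 0, 0, 0, 0, 0, 0, 0, 0, 0, 0, 0, 0, 0, 0, 0, 0, 0, 0, 0, 0, 0], claw=0.02, force=12)

```text
clock: 2.3
eef_pos: [365.7, -262.8, 3.9]
eef_rot: [-3.142, -0.0, 0.921]
wrist_force: [0.6, -0.7, 0.6]
finger_gap: 19.8
finger_force: 0.0
```

Run:
```python
from h import *
for n,b in(("top",(345,195,435,270)),("side",(320,130,420,205))):
    p,d=camera(n);x0,y0,x1,y1=b
    a=cv2.resize(p[y0:y1,x0:x1,::-1],None,fx=4,fy=4,interpolation=cv2.INTER_CUBIC)
    np.save(f"pics/{n}1.npy",d);out=a if n=="top" else np.hstack([out,cv2.resize(a,(400,300))])
cv2.imwrite("pics/c3.png",out)
```

```text
(no output)
```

View pics/c3.png

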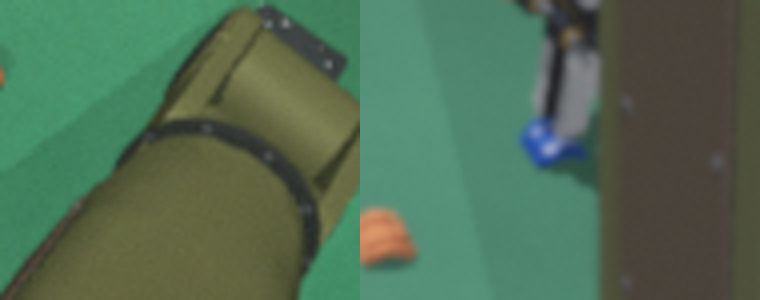

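Run:
```python
from h import *
p,d=camera("side")
a=cv2.resize(p[115:185,340:410,::-1],None,fx=8,fy=8,interpolation=cv2.INTER_LANCZOS4)
cv2.imwrite("pics/c4.png",a)
P=pts("side",d,(355,150,382,178));Q=P[(P[:,2]>3)&(P[:,2]<100)];print(np.c_[Q].round(0)[::6].tolist())
print(manip.read_state()['finger_gap'])
```

```text
[[429.0, -320.0, 3.0], [371.0, -269.0, 61.0], [348.0, -251.0, 83.0], [371.0, -269.0, 57.0], [346.0, -245.0, 84.0], [374.0, -270.0, 52.0], [348.0, -246.0, 79.0], [375.0, -267.0, 50.0], [351.0, -246.0, 74.0], [376.0, -263.0, 49.0], [350.0, -244.0, 73.0], [378.0, -261.0, 45.0], [355.0, -246.0, 65.0], [341.0, -257.0, 63.0], [371.0, -269.0, 39.0], [347.0, -248.0, 64.0], [378.0, -264.0, 35.0], [354.0, -245.0, 59.0], [397.0, -293.0, 3.0], [370.0, -267.0, 33.0], [347.0, -253.0, 52.0], [375.0, -266.0, 27.0], [348.0, -249.0, 51.0], [378.0, -276.0, 16.0], [350.0, -247.0, 48.0], [385.0, -270.0, 13.0], [354.0, -243.0, 45.0], [341.0, -257.0, 41.0], [370.0, -266.0, 18.0], [347.0, -250.0, 40.0], [380.0, -259.0, 15.0], [358.0, -247.0, 34.0], [401.0, -257.0, 4.0], [375.0, -256.0, 16.0], [352.0, -242.0, 36.0], [381.0, -255.0, 9.0], [362.0, -255.0, 18.0], [350.0, -274.0, 9.0], [367.0, -253.0, 13.0], [349.0, -253.0, 21.0], [371.0, -248.0, 11.0], [353.0, -250.0, 17.0], [377.0, -247.0, 6.0], [358.0, -248.0, 13.0], [344.0, -260.0, 10.0], [364.0, -240.0, 13.0], [349.0, -250.0, 11.0], [360.0, -237.0, 13.0], [350.0, -240.0, 3.0], [362.0, -222.0, 3.0]]
20.282446886043605
```

View pics/c4.png

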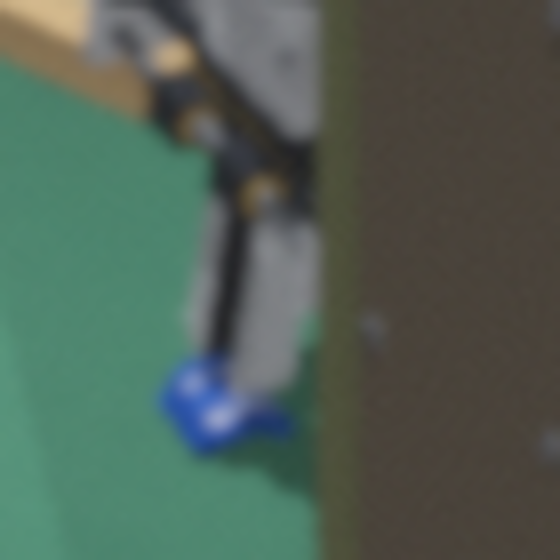

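Side view: the sherd is still at about (366,166) full-frame with the fingers among it, but the gap of 20 mm at 0 N says it isn't gripped. I'll open, back off and look.

Request:
jog_arm(plan=[0, 0, 0, 0, 0, 0, 0, 0, 0, 0, 0, 0, 0, 0, 0, 0, 0, 0, 0, 0, 0, 0, 0, 0, 0, 0, 0, 0, 0, 0, 0, 0, 0.01, 0, 0, 0, 0, 0, 0.03, 0, 0, 0, 0, 0, 0.06, 0, 0, 0, 0, -0.03, 0.1, 0, 0, 0, 0, -0.08, 0.13, 0, 0, 0, 0, -0.13, 0.13, 0, 0, 0, 0, -0.18, 0.13, 0, 0, 0, 0, -0.18, 0.13, 0, 0, 0], claw=0.07)

```text
clock: 3.75
eef_pos: [364.8, -446.6, 134.4]
eef_rot: [3.141, 0.001, 0.919]
wrist_force: [0.3, 0.8, -1.6]
finger_gap: 69.9
finger_force: 0.0
```

Run:
```python
from h import *
out=[]
for n,b in(("top",(367,210,417,260)),("side",(342,141,392,191))):
    p,d=camera(n);x0,y0,x1,y1=b;np.save(f"pics/{n}2.npy",d);cv2.imwrite(f"pics/{n}2.png",p[:,:,::-1])
    out.append(cv2.resize(p[y0:y1,x0:x1,::-1],(400,400),interpolation=cv2.INTER_CUBIC))
    P=pts(n,d,b);Q=P[(P[:,2]>5)&(P[:,2]<30)];Q=Q[np.linalg.norm(Q[:,:2]-[365,-262],axis=1)<40];r=cv2.minAreaRect(Q[:,:2].astype(np.float32));print(n,len(Q),np.round(r[0],1),np.round(r[1],1),r[2],np.percentile(Q[:,2],[50,95]))
cv2.imwrite("pics/c5.png",np.hstack(out))
```

```text
top 252 [ 364.4 -262. ] [77.5 70.3] 26.071046829223633 [13.59117822 22.08510509]
side 123 [ 364.7 -261.2] [37.7 41.3] 54.22761535644531 [14.90344394 19.81751151]
```

View pics/c5.png

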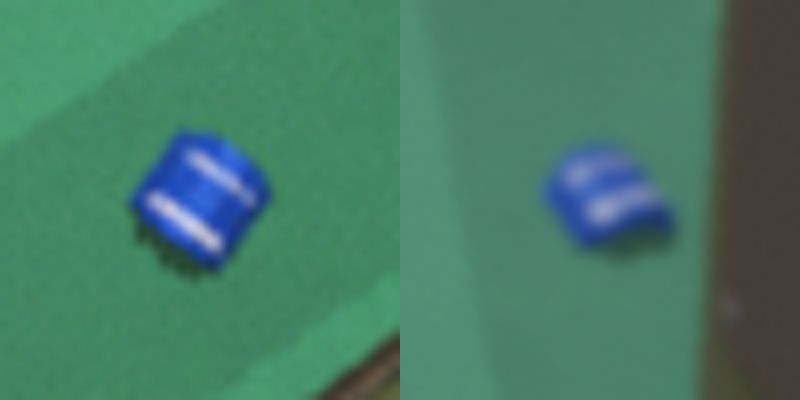

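The sherd hasn't moved and is still upright at (364.5,-261.5). The tips seem to have been about 15 mm higher than reported. I'll check the tip height over free table in view of the side camera.

Request:
jog_arm(plan=[0.02, 0.045, 0, 0, 0, 0, 0.03, 0.09, 0, 0, 0, 0, 0.04, 0.135, 0, 0, 0, 0, 0.06, 0.18, 0, 0, 0, 0, 0.08, 0.225, 0, 0, 0, 0, 0.1, 0.27, 0, 0, 0, 0, 0.12, 0.31, 0, 0, 0, 0, 0.13, 0.35, 0, 0, 0, 0, 0.135, 0.39, 0, 0, 0, 0, 0.135, 0.425, 0, 0, 0, 0, 0.135, 0.425, -0.04, 0, 0, 0, 0.135, 0.425, -0.08, 0, 0, 0, 0.135, 0.425, -0.11, 0, 0, 0, 0.135, 0.425, -0.12, 0, 0, 0, 0.135, 0.425, -0.12, 0, 0, 0, 0.135, 0.425, -0.12, 0, 0, 0], claw=0.02)

```text
clock: 5.45
eef_pos: [501.2, -17.5, 15.5]
eef_rot: [3.14, -0.001, 0.922]
wrist_force: [-0.2, 0.1, -0.5]
finger_gap: 19.9
finger_force: 0.0
```

Run:
```python
from h import *
print(manip.read_state()['eef_pos'],manip.read_state()['finger_gap'])
c=get_calibration("side");p,d=camera("side")
M=R.from_euler('xyz',c['attitude']).as_matrix()
q=M.T@(manip.read_state()['eef_pos']-c['origin']);u=q[:2]/q[2]*[c['fx'],c['fy']]+[c['cx'],c['cy']];print("tcp px",u)
x0,y0=int(u[0])-35,int(u[1])-45
a=cv2.resize(p[y0:y0+75,x0:x0+75,::-1],None,fx=8,fy=8,interpolation=cv2.INTER_CUBIC)
cv2.circle(a,tuple(int(t) for t in (u-[x0,y0])*8),4,(0,0,255),-1);cv2.imwrite("pics/c6.png",a)
P=pts("side",d,(x0,y0,x0+75,y0+75));Q=P[(np.linalg.norm(P[:,:2]-[500,-21],axis=1)<35)&(P[:,2]<150)]
print(np.histogram(Q[:,2],bins=np.arange(-5,100,5)))
```

```text
[501.24636042 -17.48030963  15.52818451] 19.915202065156937
tcp px [287.23016033 197.16841674]
(array([141, 182,   2,   0,   0,   0,   0,   0,   3,   6,  17,  16,  13,
        18,  14,  16,   8,   5,   5,   1]), array([-5,  0,  5, 10, 15, 20, 25, 30, 35, 40, 45, 50, 55, 60, 65, 70, 75,
       80, 85, 90, 95]))
```

View pics/c6.png

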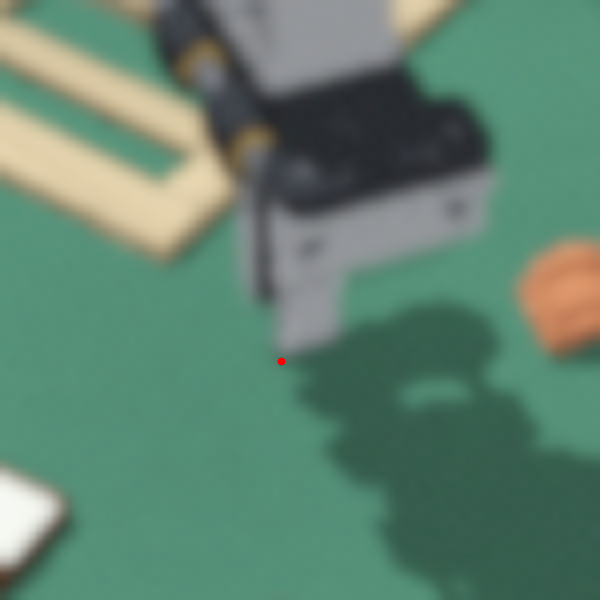

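The midpoint between the finger tips, at about (283,325) in the crop, sits above the projected TCP at (282,362). The real tips are about 15-19 mm above the reported TCP. I'll feel for the table gently.

Request:
jog_arm(plan=[0, 0, -0.01, 0, 0, 0, 0, 0, -0.015, 0, 0, 0, 0, 0, -0.02, 0, 0, 0, 0, 0, -0.023, 0, 0, 0, 0, 0, -0.025, 0, 0, 0, 0, 0, -0.025, 0, 0, 0])

```text
clock: 6.1
eef_pos: [500.6, -17.8, -11.3]
eef_rot: [-3.141, 0.0, 0.921]
wrist_force: [1.2, 1.0, -0.3]
finger_gap: 20.1
finger_force: 0.0
```

Request:
jog_arm(plan=[0, 0, -0.001, 0, 0, 0, 0, 0, -0.002, 0, 0, 0, 0, 0, -0.003, 0, 0, 0, 0, 0, -0.003, 0, 0, 0])

```text
clock: 6.5
eef_pos: [500.6, -17.8, -14.1]
eef_rot: [-3.142, 0.0, 0.922]
wrist_force: [-0.1, -0.5, -0.1]
finger_gap: 19.8
finger_force: 0.0
```

Request:
jog_arm(plan=[0, 0, -0.001, 0, 0, 0, 0, 0, -0.002, 0, 0, 0, 0, 0, -0.002, 0, 0, 0])

```text
clock: 6.8
eef_pos: [500.6, -17.8, -16.2]
eef_rot: [-3.141, 0.0, 0.921]
wrist_force: [-0.5, -0.4, -0.1]
finger_gap: 20.1
finger_force: 0.0
```

Request:
jog_arm(plan=[0, 0, -0.001, 0, 0, 0, 0, 0, -0.002, 0, 0, 0, 0, 0, -0.002, 0, 0, 0])

```text
clock: 7.1
eef_pos: [500.6, -17.8, -18.2]
eef_rot: [-3.141, 0.0, 0.921]
wrist_force: [-0.5, -0.5, -0.1]
finger_gap: 19.9
finger_force: 0.0
```

Request:
jog_arm(plan=[0, 0, -0.001, 0, 0, 0, 0, 0, -0.002, 0, 0, 0, 0, 0, -0.002, 0, 0, 0])

```text
clock: 7.4
eef_pos: [500.6, -17.8, -20.2]
eef_rot: [-3.141, 0.0, 0.922]
wrist_force: [0.5, 0.2, 0.0]
finger_gap: 20.2
finger_force: 0.0
```

Request:
jog_arm(plan=[0, 0, -0.001, 0, 0, 0, 0, 0, -0.002, 0, 0, 0, 0, 0, -0.002, 0, 0, 0])

```text
clock: 7.7
eef_pos: [500.8, -17.8, -21.3]
eef_rot: [3.141, -0.0, 0.922]
wrist_force: [-4.4, 0.7, 12.6]
finger_gap: 19.3
finger_force: 6.7
```

Request:
jog_arm(plan=[0, 0, -0.001, 0, 0, 0, 0, 0, -0.002, 0, 0, 0, 0, 0, -0.002, 0, 0, 0])

```text
clock: 8.0
eef_pos: [500.9, -17.7, -21.5]
eef_rot: [3.141, -0.0, 0.922]
wrist_force: [-18.4, 1.8, 43.1]
finger_gap: 20.1
finger_force: 21.5
```

Run:
```python
from h import *
e=manip.read_state()['eef_pos'];print(e,manip.read_state()['wrist_force'])
c=get_calibration("side");p,d=camera("side")
M=R.from_euler('xyz',c['attitude']).as_matrix()
x0,y0=255,150
a=cv2.resize(p[y0:y0+70,x0:x0+70,::-1],None,fx=8,fy=8,interpolation=cv2.INTER_CUBIC)
for z in(0,10,20):
    q=M.T@([e[0],e[1],z]-c['origin']);u=q[:2]/q[2]*[c['fx'],c['fy']]+[c['cx'],c['cy']]
    cv2.circle(a,tuple(int(t) for t in (u-[x0,y0])*8+4),3,(0,0,255),-1)
cv2.imwrite("pics/c7.png",a)
```

```text
[500.91913549 -17.74717095 -21.53111244] [-18.36953811   1.77750878  43.11382513]
```

View pics/c7.png

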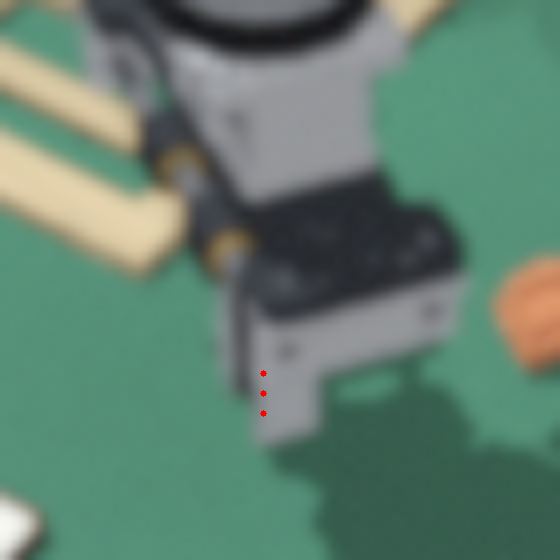

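The table contact comes at a reported z of −21, so the true tip height is commanded z + 21 mm; xy agrees with the projected dots at (263,413). Grasping the red sherd with that correction.

Request:
jog_arm(plan=[0, 0, 0.03, 0, 0, 0, 0, 0, 0.06, 0, 0, 0, -0.03, -0.035, 0.07, 0, 0, -3, -0.06, -0.07, 0.07, 0, 0, -6, -0.072, -0.087, 0.07, 0, 0, -7, -0.072, -0.087, 0.07, 0, 0, -7, -0.072, -0.087, 0.05, 0, 0, -7, -0.072, -0.087, 0.03, 0, 0, -7, -0.072, -0.087, 0.015, 0, 0, -7, -0.072, -0.087, 0.007, 0, 0, -7, -0.072, -0.087, 0.006, 0, 0, -7, -0.072, -0.087, 0.006, 0, 0, -7], claw=0.07)

```text
clock: 9.25
eef_pos: [429.1, -104.6, -17.8]
eef_rot: [3.141, -0.0, 0.8]
wrist_force: [0.3, -0.8, 0.5]
finger_gap: 69.9
finger_force: 0.0
```

Request:
jog_arm(plan=[0, 0, 0, 0, 0, 0, 0, 0, 0, 0, 0, 0, 0, 0, 0, 0, 0, 0, 0, 0, 0, 0, 0, 0, 0, 0, 0, 0, 0, 0, 0, 0, 0, 0, 0, 0], claw=0.02, force=12)

```text
clock: 9.85
eef_pos: [428.8, -104.8, -17.9]
eef_rot: [3.141, -0.0, 0.799]
wrist_force: [-0.6, 1.0, 2.6]
finger_gap: 39.7
finger_force: 12.0
```

Request:
jog_arm(plan=[0, 0, 0.02, 0, 0, 0, 0, 0, 0.05, 0, 0, 0, 0.02, 0.026, 0.08, 0, 0, -4, 0.045, 0.06, 0.1, 0, 0, -9, 0.07, 0.093, 0.1, 0, 0, -14, 0.095, 0.126, 0.1, 0, 0, -19, 0.12, 0.159, 0.1, 0, 0, -24, 0.145, 0.192, 0.1, 0, 0, -29, 0.17, 0.226, 0.1, 0, 0, -34, 0.195, 0.259, 0.1, 0, 0, -39, 0.215, 0.286, 0.1, 0, 0, -44, 0.223, 0.296, 0.09, 0, 0, -46, 0.223, 0.296, 0.07, 0, 0, -46, 0.223, 0.296, 0.05, 0, 0, -46, 0.223, 0.296, 0.035, 0, 0, -46, 0.223, 0.296, 0.025, 0, 0, -46, 0.223, 0.296, 0.02, 0, 0, -46, 0.223, 0.296, 0.017, 0, 0, -46, 0.223, 0.296, 0.015, 0, 0, -46, 0.223, 0.296, 0.015, 0, 0, -46])

```text
clock: 11.85
eef_pos: [651.9, 191.3, -2.7]
eef_rot: [-3.141, -0.001, -0.004]
wrist_force: [0.5, -0.4, -0.7]
finger_gap: 40.1
finger_force: 12.0
```

Request:
jog_arm(plan=[0, 0, -0.0005, 0, 0, 0, 0, 0, -0.001, 0, 0, 0, 0, 0, -0.001, 0, 0, 0])

```text
clock: 12.15
eef_pos: [651.7, 191.2, -3.9]
eef_rot: [-3.142, -0.0, -0.004]
wrist_force: [-1.0, 0.5, -0.7]
finger_gap: 39.8
finger_force: 12.0
```

Request:
jog_arm(plan=[0, 0, -0.0005, 0, 0, 0, 0, 0, -0.001, 0, 0, 0, 0, 0, -0.0015, 0, 0, 0, 0, 0, -0.0015, 0, 0, 0])

```text
clock: 12.55
eef_pos: [651.6, 191.2, -5.7]
eef_rot: [3.142, 0.0, -0.004]
wrist_force: [0.9, -0.2, -0.5]
finger_gap: 39.7
finger_force: 12.0
```

Request:
jog_arm(plan=[0, 0, -0.0005, 0, 0, 0, 0, 0, -0.001, 0, 0, 0, 0, 0, -0.001, 0, 0, 0])

```text
clock: 12.85
eef_pos: [651.8, 191.3, -5.9]
eef_rot: [-3.142, -0.0, -0.003]
wrist_force: [-3.1, -0.3, 6.1]
finger_gap: 39.8
finger_force: 12.0
```

Request:
jog_arm(plan=[0, 0, 0.001, 0, 0, 0, 0, 0, 0.001, 0, 0, 0, 0, 0, 0.001, 0, 0, 0, 0, 0, 0.001, 0, 0, 0, 0, 0, 0.02, 0, 0, 0, 0, 0, 0.06, 0, 0, 0, -0.02, -0.03, 0.09, 0, 0, 4, -0.045, -0.07, 0.1, 0, 0, 9, -0.07, -0.11, 0.1, 0, 0, 14, -0.095, -0.15, 0.1, 0, 0, 19, -0.12, -0.19, 0.1, 0, 0, 24, -0.145, -0.23, 0.1, 0, 0, 29, -0.17, -0.27, 0.1, 0, 0, 34, -0.195, -0.31, 0.1, 0, 0, 39, -0.22, -0.35, 0.1, 0, 0, 44, -0.245, -0.39, 0.1, 0, 0, 49, -0.27, -0.43, 0.1, 0, 0, 53, -0.287, -0.453, 0.08, 0, 0, 53, -0.287, -0.453, 0.06, 0, 0, 53, -0.287, -0.453, 0.06, 0, 0, 53], claw=0.065)

```text
clock: 14.85
eef_pos: [363.3, -261.5, 51.7]
eef_rot: [-3.138, -0.0, 0.92]
wrist_force: [-1.3, -0.4, -0.3]
finger_gap: 65.0
finger_force: 0.0
```

Request:
jog_arm(plan=[0, 0, -0.03, 0, 0, 0, 0, 0, -0.05, 0, 0, 0, 0, 0, -0.062, 0, 0, 0, 0, 0, -0.069, 0, 0, 0, 0, 0, -0.0715, 0, 0, 0, 0, 0, -0.0715, 0, 0, 0, 0, 0, -0.0715, 0, 0, 0], claw=0.07)

```text
clock: 15.55
eef_pos: [365.1, -262.0, -17.4]
eef_rot: [3.141, 0.0, 0.922]
wrist_force: [0.9, 0.3, -0.4]
finger_gap: 69.9
finger_force: 0.0
```

Request:
jog_arm(plan=[0, 0, 0, 0, 0, 0, 0, 0, 0, 0, 0, 0, 0, 0, 0, 0, 0, 0, 0, 0, 0, 0, 0, 0, 0, 0, 0, 0, 0, 0, 0, 0, 0, 0, 0, 0], claw=0.02, force=12)

```text
clock: 16.15
eef_pos: [364.7, -261.8, -18.0]
eef_rot: [3.141, 0.0, 0.921]
wrist_force: [0.3, -0.2, 1.0]
finger_gap: 39.7
finger_force: 12.0
```

Request:
jog_arm(plan=[0, 0, 0.02, 0, 0, 0, 0, 0, 0.06, 0, 0, 0, 0.01, 0.02, 0.09, 0, 0, -3, 0.025, 0.055, 0.1, 0, 0, -7, 0.043, 0.093, 0.1, 0, 0, -12, 0.061, 0.131, 0.1, 0, 0, -17, 0.079, 0.17, 0.1, 0, 0, -22, 0.097, 0.208, 0.1, 0, 0, -27, 0.115, 0.247, 0.1, 0, 0, -32, 0.133, 0.286, 0.1, 0, 0, -37, 0.151, 0.325, 0.1, 0, 0, -42, 0.169, 0.363, 0.1, 0, 0, -47, 0.187, 0.402, 0.1, 0, 0, -51, 0.2, 0.433, 0.1, 0, 0, -53, 0.2105, 0.453, 0.09, 0, 0, -53, 0.2105, 0.453, 0.07, 0, 0, -53, 0.2105, 0.453, 0.05, 0, 0, -53, 0.2105, 0.453, 0.035, 0, 0, -53, 0.2105, 0.453, 0.025, 0, 0, -53, 0.2105, 0.453, 0.025, 0, 0, -53])

```text
clock: 18.15
eef_pos: [574.6, 190.9, 5.8]
eef_rot: [3.141, 0.002, -0.004]
wrist_force: [0.7, 0.9, 0.0]
finger_gap: 39.5
finger_force: 12.0
```

Request:
jog_arm(plan=[0, 0, -0.005, 0, 0, 0, 0, 0, -0.009, 0, 0, 0, 0, 0, -0.011, 0, 0, 0, 0, 0, -0.012, 0, 0, 0, 0, 0, -0.0125, 0, 0, 0, 0, 0, -0.0125, 0, 0, 0])

```text
clock: 18.75
eef_pos: [575.2, 191.2, -5.4]
eef_rot: [-3.142, -0.0, -0.004]
wrist_force: [0.2, -0.4, -0.8]
finger_gap: 39.6
finger_force: 12.0
```

Request:
jog_arm(plan=[0, 0, -0.0005, 0, 0, 0, 0, 0, -0.001, 0, 0, 0, 0, 0, -0.001, 0, 0, 0])

```text
clock: 19.05
eef_pos: [575.4, 191.2, -6.0]
eef_rot: [-3.141, -0.001, -0.004]
wrist_force: [-1.1, 0.2, 4.7]
finger_gap: 39.9
finger_force: 12.0
```

Request:
jog_arm(plan=[0, 0, 0.001, 0, 0, 0, 0, 0, 0.001, 0, 0, 0, 0, 0, 0.001, 0, 0, 0, 0, 0, 0.001, 0, 0, 0, 0, 0, 0.02, 0, 0, 0, 0, 0, 0.06, 0, 0, 0, -0.015, 0.04, 0.085, 0, 0, -1, -0.03, 0.08, 0.085, 0, 0, -2, -0.045, 0.12, 0.085, 0, 0, -3, -0.06, 0.16, 0.085, 0, 0, -3, -0.075, 0.2, 0.085, 0, 0, -3, -0.075, 0.213, 0.085, 0, 0, -3, -0.075, 0.213, 0.085, 0, 0, -3], claw=0.065)

```text
clock: 20.35
eef_pos: [499.7, 405.5, 78.1]
eef_rot: [3.142, 0.0, -0.054]
wrist_force: [0.7, -0.8, -0.7]
finger_gap: 65.1
finger_force: 0.0
```

Run:
```python
from h import *
p,d=camera("top");np.save("pics/top3.npy",d);cv2.imwrite("pics/top3.png",p[:,:,::-1])
cv2.imwrite("pics/c8.png",cv2.resize(p[100:250,130:330,::-1],None,fx=4,fy=4,interpolation=cv2.INTER_CUBIC))
```

```text
(no output)
```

View pics/c8.png

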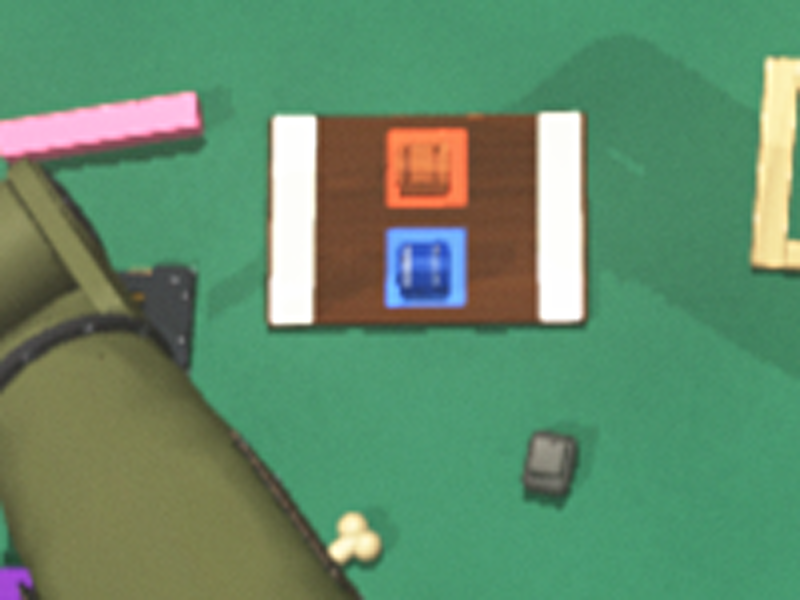

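Both sherds sit centred on their cards: red at (426,168) in the crop, blue at (425,270). Next is the left stick.

Request:
jog_arm(plan=[0, 0, -0.03, 0, 0, 0, 0, 0, -0.06, 0, 0, 0, 0, 0, -0.08, 0, 0, 0, 0, 0, -0.09, 0, 0, 0, 0, 0, -0.0955, 0, 0, 0, 0, 0, -0.0955, 0, 0, 0, 0, 0, -0.0955, 0, 0, 0])

```text
clock: 21.1
eef_pos: [500.9, 404.3, -15.9]
eef_rot: [-3.141, -0.001, -0.056]
wrist_force: [-0.4, 0.3, 0.2]
finger_gap: 64.8
finger_force: 0.0
```

Request:
jog_arm(plan=[0, 0, 0, 0, 0, 0, 0, 0, 0, 0, 0, 0, 0, 0, 0, 0, 0, 0, 0, 0, 0, 0, 0, 0, 0, 0, 0, 0, 0, 0, 0, 0, 0, 0, 0, 0], claw=0.01, force=25)

```text
clock: 21.7
eef_pos: [500.2, 404.2, -17.0]
eef_rot: [3.142, 0.0, -0.056]
wrist_force: [-1.1, -0.7, 1.4]
finger_gap: 25.7
finger_force: 25.0
```

Request:
jog_arm(plan=[0, 0, 0.02, 0, 0, 0, 0, 0, 0.05, 0, 0, 0, 0.02, -0.02, 0.07, 0, 0, 1, 0.045, -0.045, 0.07, 0, 0, 2, 0.07, -0.07, 0.07, 0, 0, 3, 0.095, -0.095, 0.07, 0, 0, 3, 0.113, -0.113, 0.06, 0, 0, 3, 0.113, -0.113, 0.045, 0, 0, 3, 0.113, -0.113, 0.03, 0, 0, 3, 0.113, -0.113, 0.02, 0, 0, 3, 0.113, -0.113, 0.016, 0, 0, 3, 0.113, -0.113, 0.014, 0, 0, 3, 0.113, -0.113, 0.013, 0, 0, 3, 0.113, -0.113, 0.013, 0, 0, 3])

```text
clock: 23.1
eef_pos: [613.3, 291.5, -3.6]
eef_rot: [-3.141, -0.001, -0.003]
wrist_force: [0.1, -0.2, -0.0]
finger_gap: 26.0
finger_force: 25.0
```

Request:
jog_arm(plan=[0, 0, -0.0005, 0, 0, 0, 0, 0, -0.001, 0, 0, 0, 0, 0, -0.0015, 0, 0, 0, 0, 0, -0.0015, 0, 0, 0])

```text
clock: 23.5
eef_pos: [613.4, 291.3, -5.0]
eef_rot: [-3.141, -0.001, -0.004]
wrist_force: [-2.1, -1.0, 5.1]
finger_gap: 25.5
finger_force: 25.0
```

Request:
jog_arm(plan=[0, 0, 0, 0, 0, 0, 0, 0, 0, 0, 0, 0, 0, 0, 0, 0, 0, 0, 0, 0, 0, 0, 0, 0, 0, 0, 0.03, 0, 0, 0, 0, 0, 0.07, 0, 0, 0, -0.005, -0.03, 0.1, 0, 0, 0, -0.014, -0.075, 0.1, 0, 0, -1, -0.022, -0.12, 0.1, 0, 0, -2, -0.03, -0.165, 0.1, 0, 0, -3, -0.038, -0.21, 0.1, 0, 0, -4, -0.046, -0.255, 0.1, 0, 0, -5, -0.054, -0.3, 0.1, 0, 0, -6, -0.062, -0.345, 0.1, 0, 0, -7, -0.07, -0.39, 0.1, 0, 0, -8, -0.08, -0.435, 0.1, 0, 0, -9, -0.09, -0.48, 0.1, 0, 0, -10, -0.1, -0.525, 0.1, 0, 0, -10.7], claw=0.055)

```text
clock: 25.3
eef_pos: [512.5, -235.6, 94.6]
eef_rot: [3.141, -0.0, -0.191]
wrist_force: [0.4, 0.9, 0.5]
finger_gap: 54.8
finger_force: 0.0
```

Request:
jog_arm(plan=[-0.007, -0.045, 0, 0, 0, 0, -0.014, -0.09, 0, 0, 0, 0, -0.021, -0.135, 0, 0, 0, 0, -0.028, -0.175, 0, 0, 0, 0, -0.032, -0.2, 0, 0, 0, 0, -0.032, -0.2015, 0, 0, 0, 0, -0.032, -0.2015, 0, 0, 0, 0], claw=0.065)

```text
clock: 26.0
eef_pos: [481.0, -435.1, 94.1]
eef_rot: [-3.141, 0.0, -0.191]
wrist_force: [-0.2, 1.1, 0.3]
finger_gap: 65.1
finger_force: 0.0
```

Request:
jog_arm(plan=[0, 0, -0.03, 0, 0, 0, 0, 0, -0.06, 0, 0, 0, 0, 0, -0.085, 0, 0, 0, 0, 0, -0.1, 0, 0, 0, 0, 0, -0.108, 0, 0, 0, 0, 0, -0.1115, 0, 0, 0, 0, 0, -0.1115, 0, 0, 0, 0, 0, -0.1115, 0, 0, 0])

```text
clock: 26.8
eef_pos: [481.6, -435.6, -15.9]
eef_rot: [3.141, -0.001, -0.19]
wrist_force: [0.4, -0.5, 0.2]
finger_gap: 64.7
finger_force: 0.0
```

Request:
jog_arm(plan=[0, 0, 0, 0, 0, 0, 0, 0, 0, 0, 0, 0, 0, 0, 0, 0, 0, 0, 0, 0, 0, 0, 0, 0, 0, 0, 0, 0, 0, 0, 0, 0, 0, 0, 0, 0], claw=0.01)

```text
clock: 27.4
eef_pos: [481.2, -435.3, -17.0]
eef_rot: [-3.142, 0.0, -0.19]
wrist_force: [0.3, 0.0, 1.0]
finger_gap: 26.0
finger_force: 25.0
```

Request:
jog_arm(plan=[0, 0, 0.02, 0, 0, 0, 0, 0, 0.05, 0, 0, 0, 0, 0.01, 0.08, 0, 0, 0, 0.01, 0.04, 0.1, 0, 0, 1, 0.02, 0.08, 0.1, 0, 0, 2, 0.03, 0.12, 0.1, 0, 0, 3, 0.04, 0.16, 0.1, 0, 0, 4, 0.05, 0.2, 0.1, 0, 0, 5, 0.06, 0.24, 0.1, 0, 0, 6, 0.07, 0.28, 0.1, 0, 0, 7, 0.08, 0.32, 0.1, 0, 0, 8, 0.09, 0.36, 0.1, 0, 0, 9, 0.1, 0.4, 0.1, 0, 0, 10, 0.11, 0.44, 0.1, 0, 0, 10.7, 0.12, 0.48, 0.1, 0, 0, 10.7, 0.13, 0.515, 0.1, 0, 0, 10.7, 0.132, 0.5265, 0.09, 0, 0, 10.7, 0.132, 0.5265, 0.07, 0, 0, 10.7, 0.132, 0.5265, 0.05, 0, 0, 10.7, 0.132, 0.5265, 0.05, 0, 0, 10.7])

```text
clock: 29.4
eef_pos: [611.3, 90.5, 29.9]
eef_rot: [3.141, 0.005, -0.004]
wrist_force: [0.2, -0.1, -0.6]
finger_gap: 25.7
finger_force: 25.0
```

Request:
jog_arm(plan=[0, 0, -0.015, 0, 0, 0, 0, 0, -0.027, 0, 0, 0, 0, 0, -0.034, 0, 0, 0, 0, 0, -0.037, 0, 0, 0, 0, 0, -0.038, 0, 0, 0, 0, 0, -0.0385, 0, 0, 0, 0, 0, -0.0385, 0, 0, 0])

```text
clock: 30.1
eef_pos: [613.4, 91.2, -5.0]
eef_rot: [-3.142, -0.001, -0.004]
wrist_force: [-1.0, -0.7, 2.6]
finger_gap: 25.9
finger_force: 25.0
```

Request:
jog_arm(plan=[0, 0, 0, 0, 0, 0, 0, 0, 0, 0, 0, 0, 0, 0, 0, 0, 0, 0, 0, 0, 0, 0, 0, 0, 0, 0, 0.03, 0, 0, 0, 0, 0, 0.07, 0, 0, 0, 0, 0, 0.11, 0, 0, 0, -0.015, -0.045, 0.12, 0, 0, 0, -0.03, -0.09, 0.12, 0, 0, 0, -0.045, -0.135, 0.12, 0, 0, 0, -0.06, -0.18, 0.12, 0, 0, 0, -0.075, -0.225, 0.12, 0, 0, 0, -0.09, -0.27, 0.12, 0, 0, 0, -0.1, -0.315, 0.12, 0, 0, 0, -0.115, -0.36, 0.12, 0, 0, 0, -0.13, -0.4, 0.12, 0, 0, 0, -0.13, -0.42, 0.12, 0, 0, 0, -0.13, -0.42, 0.12, 0, 0, 0], claw=0.055)

```text
clock: 31.9
eef_pos: [482.4, -331.1, 114.3]
eef_rot: [3.141, -0.0, -0.007]
wrist_force: [-0.7, 0.4, 0.3]
finger_gap: 55.0
finger_force: 0.0
```

Run:
```python
from h import *
p,d=camera("top");np.save("pics/top4.npy",d);p=p[:,:,::-1].copy();cv2.imwrite("pics/top4.png",p)
cv2.imwrite("pics/c9.png",cv2.resize(p[100:240,180:420],None,fx=3.3,fy=3.3,interpolation=cv2.INTER_CUBIC))
h=cv2.cvtColor(p,cv2.COLOR_BGR2HSV)
for nm,b,z in(("L",(194,120,214,190),38),("R",(258,120,282,190),38)):print(nm,rect("top",blob(h,b,(12,60,120),(35,255,255)),z))
for nm,b,lo,hi in(("upperbox",(312,105,410,180),3,20),("handle",(350,118,376,166),36,60)):
    P=pts("top",d,b);Q=P[(P[:,2]>lo)&(P[:,2]<hi)];r=cv2.minAreaRect(Q[:,:2].astype(np.float32));print(nm,r,Q.mean(0))
```

```text
L (array([609.7, 292.4]), array([157.6,  29.6]), 0.5, 530)
R (array([607.3,  97.5]), array([ 35.3, 160.1]), 89.4, 532)
upperbox ((646.2369384765625, -183.3797149658203), (293.6125183105469, 230.68365478515625), 88.75553894042969) [ 642.06326085 -179.75893984    8.78679582]
handle ((639.2467041015625, -178.50405883789062), (20.53519630432129, 90.57556915283203), 84.28641510009766) [ 638.5700222  -178.36632349   45.44297476]
```

View pics/c9.png

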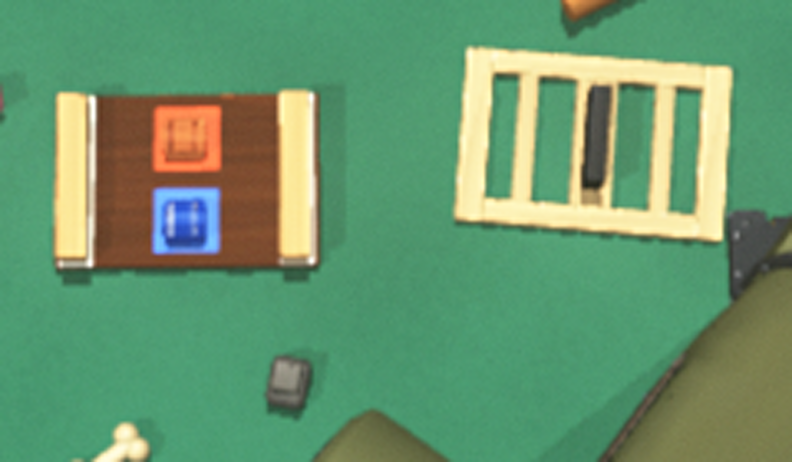

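Both sticks lie on their stripes (crop columns 57-88 and 280-309) and the sherds are undisturbed. The handle is at (639.5,-178.4), yaw −5.7°.

Request:
jog_arm(plan=[0.035, 0.034, 0, 0, 0, -2, 0.07, 0.068, 0, 0, 0, -4, 0.105, 0.1, 0, 0, 0, -5.5, 0.14, 0.135, 0, 0, 0, -5.5, 0.157, 0.1505, 0, 0, 0, -5.5, 0.157, 0.1505, -0.02, 0, 0, -5.5, 0.157, 0.1505, -0.05, 0, 0, -5.5, 0.157, 0.1505, -0.08, 0, 0, -5.5, 0.157, 0.1505, -0.1, 0, 0, -5.5, 0.157, 0.1505, -0.112, 0, 0, -5.5, 0.157, 0.1505, -0.118, 0, 0, -5.5, 0.157, 0.1505, -0.1205, 0, 0, -5.5, 0.157, 0.1505, -0.1205, 0, 0, -5.5, 0.157, 0.1505, -0.1205, 0, 0, -5.5])

```text
clock: 33.35
eef_pos: [640.6, -178.4, -5.1]
eef_rot: [3.141, -0.001, -0.1]
wrist_force: [-0.1, -0.7, -0.5]
finger_gap: 55.3
finger_force: 0.0
```

Request:
jog_arm(plan=[0, 0, 0, 0, 0, 0, 0, 0, 0, 0, 0, 0, 0, 0, 0, 0, 0, 0, 0, 0, 0, 0, 0, 0, 0, 0, 0, 0, 0, 0, 0, 0, 0, 0, 0, 0, 0, 0, 0, 0, 0, 0], claw=0.005, force=45)

```text
clock: 34.05
eef_pos: [640.2, -178.4, -6.0]
eef_rot: [3.142, -0.0, -0.1]
wrist_force: [-0.5, -0.0, -0.1]
finger_gap: 19.4
finger_force: 45.0
```

Request:
jog_arm(plan=[0, 0, 0.01, 0, 0, 0, 0, 0, 0.03, 0, 0, 0, 0, 0, 0.055, 0, 0, 0, 0, 0.005, 0.08, 0, 0, 0, -0.002, 0.025, 0.1, 0, 0, 0.5, -0.004, 0.055, 0.1, 0, 0, 1, -0.006, 0.09, 0.1, 0, 0, 1.5, -0.009, 0.125, 0.1, 0, 0, 2, -0.012, 0.16, 0.1, 0, 0, 2.5, -0.015, 0.195, 0.1, 0, 0, 3, -0.018, 0.23, 0.1, 0, 0, 3.5, -0.021, 0.265, 0.1, 0, 0, 4, -0.023, 0.3, 0.1, 0, 0, 4.5, -0.025, 0.33, 0.1, 0, 0, 5, -0.027, 0.355, 0.1, 0, 0, 5.5, -0.027, 0.3695, 0.09, 0, 0, 5.5, -0.027, 0.3695, 0.075, 0, 0, 5.5, -0.027, 0.3695, 0.06, 0, 0, 5.5, -0.027, 0.3695, 0.06, 0, 0, 5.5, -0.027, 0.3695, 0.06, 0, 0, 5.5])

```text
clock: 36.05
eef_pos: [613.2, 190.1, 53.4]
eef_rot: [3.141, 0.001, -0.005]
wrist_force: [0.1, 1.1, -2.8]
finger_gap: 19.5
finger_force: 45.0
```

Run:
```python
from h import *
print(manip.read_state()['eef_pos'])
o=[]
for n,b in(("top",(180,100,300,220)),("side",(145,170,275,300))):
    p,d=camera(n);x0,y0,x1,y1=b;o.append(cv2.resize(p[y0:y1,x0:x1,::-1],(400,400),interpolation=cv2.INTER_CUBIC))
cv2.imwrite("pics/c10.png",np.hstack(o))
```

```text
[613.16631724 190.14425003  53.39914969]
```

View pics/c10.png

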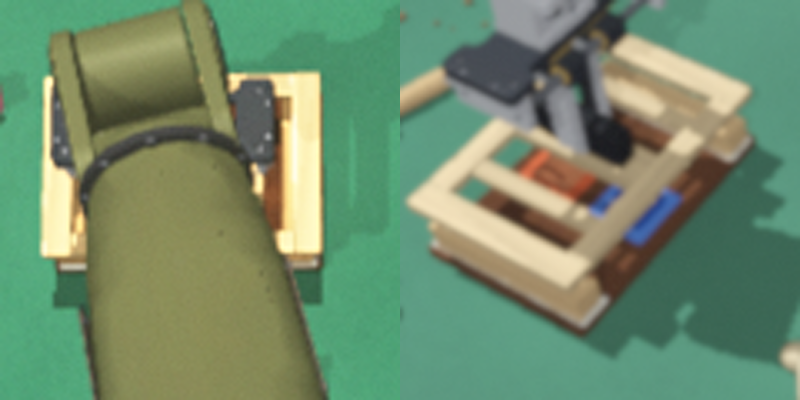

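The board is held level and square over the sticks: columns 42-322 in the left crop, with the edges parallel in the right one. Lowering it now.

Request:
jog_arm(plan=[0, 0, -0.008, 0, 0, 0, 0, 0, -0.014, 0, 0, 0, 0, 0, -0.018, 0, 0, 0, 0, 0, -0.02, 0, 0, 0, 0, 0, -0.021, 0, 0, 0, 0, 0, -0.021, 0, 0, 0])

```text
clock: 36.75
eef_pos: [613.2, 191.3, 32.9]
eef_rot: [-3.142, 0.0, -0.003]
wrist_force: [0.9, 0.5, -2.8]
finger_gap: 19.4
finger_force: 45.0
```

Request:
jog_arm(plan=[0, 0, -0.0005, 0, 0, 0, 0, 0, -0.001, 0, 0, 0, 0, 0, -0.001, 0, 0, 0])

```text
clock: 37.05
eef_pos: [613.2, 191.2, 32.0]
eef_rot: [-3.142, -0.0, -0.004]
wrist_force: [1.0, 0.8, -2.9]
finger_gap: 19.7
finger_force: 45.0
```

Request:
jog_arm(plan=[0, 0, -0.0005, 0, 0, 0, 0, 0, -0.001, 0, 0, 0, 0, 0, -0.001, 0, 0, 0])

```text
clock: 37.35
eef_pos: [613.3, 191.3, 32.0]
eef_rot: [-3.141, -0.0, -0.003]
wrist_force: [-5.8, -1.0, 6.1]
finger_gap: 19.7
finger_force: 45.0
```

Request:
jog_arm(plan=[0, 0, 0, 0, 0, 0, 0, 0, 0, 0, 0, 0, 0, 0, 0, 0, 0, 0, 0, 0, 0, 0, 0, 0, 0, 0, 0, 0, 0, 0, 0, 0, 0.01, 0, 0, 0, 0, 0, 0.04, 0, 0, 0, 0, 0, 0.08, 0, 0, 0, -0.02, -0.04, 0.1, 0, 0, 0, -0.04, -0.085, 0.1, 0, 0, 0, -0.06, -0.13, 0.1, 0, 0, 0, -0.08, -0.175, 0.1, 0, 0, 0, -0.1, -0.22, 0.1, 0, 0, 0, -0.12, -0.265, 0.1, 0, 0, 0, -0.13, -0.31, 0.1, 0, 0, 0, -0.13, -0.35, 0.1, 0, 0, 0, -0.13, -0.35, 0.1, 0, 0, 0, -0.13, -0.35, 0.1, 0, 0, 0], claw=0.05)

```text
clock: 39.15
eef_pos: [483.1, -159.2, 131.5]
eef_rot: [3.142, -0.001, -0.005]
wrist_force: [-0.2, -0.3, -0.2]
finger_gap: 49.9
finger_force: 0.0
```

Run:
```python
from h import *
o=[]
for n,b in(("top",(180,95,300,215)),("side",(145,170,275,300))):
    p,d=camera(n);x0,y0,x1,y1=b;o.append(cv2.resize(p[y0:y1,x0:x1,::-1],(400,400),interpolation=cv2.INTER_CUBIC))
    if n=="top":
        P=pts(n,d,(190,110,290,195));Q=P[(P[:,2]>40)&(P[:,2]<60)];r=cv2.minAreaRect(Q[:,:2].astype(np.float32));print(r)
        for i in(530+25,690-20):
            for j in(95,285):
                S=P[(abs(P[:,0]-i)<12)&(abs(P[:,1]-j)<12)];print(i,j,np.median(S[:,2]))
        H=P[(P[:,2]>76)&(P[:,2]<95)];print("handle",cv2.minAreaRect(H[:,:2].astype(np.float32)),np.median(H[:,2]))
cv2.imwrite("pics/c11.png",np.hstack(o))
```

```text
((612.8513793945312, 191.82211303710938), (240.79696655273438, 163.0764617919922), 89.9406509399414)
555 95 48.21770700413049
555 285 47.57581314921572
670 95 47.00395492147845
670 285 43.755266988281164
handle ((610.916015625, 189.9425506591797), (88.31205749511719, 18.515180587768555), 0.4434744715690613) 83.74762640876702
```

View pics/c11.png

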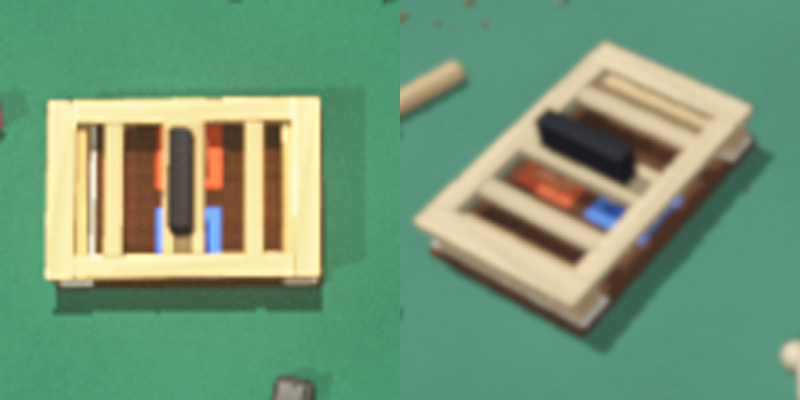

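The slatted board sits level and square at (612.9,191.8), with its top at about 48 mm. In the left crop it covers (48-320, 98-282), and the gripper is clear. Handing in.

```bash
python3 -c "
from cell import manip
print(manip.sign_off())"
```

```text
the job is handed in; nothing more can be done
None
```

I placed both sherds on their cards, a stick on each stripe and the slatted board level over the dark board, and handed the job in at about 39 s; sign-off returned no verdict.

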